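# Snap the cover onto a detector housing

### The arm

A 7-joint arm with a two-finger parallel gripper is mounted at the origin on a cart in front of the work surface, level with it; the furniture and walls round the work are solid. World frame = base frame: x ahead of the robot, y to its left, z up, the work surface at z = 0. Lengths are in m, angles in rad, forces in N, time in s.
With the tool pointing down it reaches from about 0.425 to 0.925 m from the base axis. Payload 6.8 kg.
Tool frame: the origin (TCP) lies on the centre line of the jaws, within the pads' length; the fingertips stand 25 mm ahead of it and the grasp point (between the pads) lies 6 mm ahead of it; z points along the fingers, y is the direction in which the jaws open and shut (so a half turn about z gives the same grasp; the last joint's range is limited). The gripper opens to 85 mm and grips with 20 to 120 N. Pads are 22 mm wide; open, the fingers measure 114 mm over their backs; the gripper's body (76 mm by 85 mm) begins 54 mm behind the grasp point. The pads swing forward as they close: fully open they stand 13 mm farther back than shut.
Start: joints at [1.176, 0.477, 0.022, 1.555, -0.011, 1.109, -0.083], TCP at [0.191, -0.647, 0.256] pointing down, gripper open.
Joint ranges: [-2.96, 2.96], [-0.34, 2.1], [-1.41, 1.46], [0.24, 2.44], [-1.37, 4.51], [0.17, 1.92], [-2.96, 2.96]. Speed limits (rad/s): [2.39, 2.39, 3.14, 3.14, 3.14, 3.14, 3.14].

### API

Orientations are given as a unit quaternion [w, x, y, z].
In Python, from station import status, cams, order, models gives the robot as it stands.
- The arm moves only by the tool move_arm, never from a script. Its argument "steps" is one flat list of numbers, 7 for each row, row after row: the gripper's target within -1 to 1 (fully open at 1, half-way at 0, shut at -1), then the shift along the world's x, y, z in cm, then the turn, a rotation vector about the world's x, y, z in degrees. A call has 1 to 8 rows; each row shifts and turns the commanded pose from where the row before left it; what a row does not reach is not made up. A row lasts 1/10 s, in which the tool goes at most 50 mm and 8.59 degrees, less where a joint would pass 70% of its speed; a pose out of reach is approached as far as the arm can. A call with a gripper value outside its range is refused whole. The fingers move at their own pace and stop on an object; "newtons" is the grip in N (left out, the last holds). Time passes only in rows, so rows that do not move let the fingers close. It gives the time, the measured TCP pose, the force and the opening at its end, in the units of the state.
- status.get_obs(): the state, without advancing time (a new reading comes with each control period).
- cams.read_camera(name): name is "side" or "top" or "wrist"; returns a dict with "pixels" (480x640x3 uint8, red, green, blue), "mtx" (3x3 intrinsics, pixels), "T" (4x4, takes a point from camera to world coordinates); the wrist camera has in their place "T_tool_cam" (4x4, takes a point from camera to tool coordinates, whose origin is the TCP and whose axes are the flange's). Camera axes: x right, y down, z forward; pixel columns grow to the right and rows downward; lengths in m; the calibration is good to about 2 mm. A picture is of the moment at which its call begins: read the wrist's pose just before it. There is no depth.
- order.hand_in(): hands the job in, once; it reports no verdict.
Trained networks look in the newest picture that a camera, given by its name, has taken for a name from the list of things; names that differ only in an ending like _2 or _b are one class to them, and where a whole thing is asked for, a point or a joint stands for the part that bears it (a point fixed in the world has none). Each returns a list of dicts, best first, with "score" (0 to 1); they miss things now and then, are a little off and sometimes report something else, mostly with a low value. They report only what shows in the picture. A call takes as long as a camera call. They do not tell look-alikes from the thing itself.
- models.silhouettes(camera, query): "region" (480x640 bool, what is visible of it) and "box" ([centre column, centre row, width, height] in pixels, round what is visible of it).
- models.place_of(camera, query): "position" ([row, column] in pixels: a listed point, or the origin of a listed thing).
The state is a dict: "t": time; "q": joint angles; "joint_vel": joint speeds; "joint_torque": joint torques, N m; "eef_pos": TCP position; "tool_rot": TCP orientation; "contact_force": force on the tool from outside, world axes, zero at the start; "torque": the same for the moment, N m; "gripper_width": opening from 0.0 (shut) to 1.0 (fully open).
Only numpy, scipy, OpenCV 4.12 (cv2) and the standard library are available. Lean on these libraries where they do the work, as an engineer would, in place of code of your own. Each camera call takes 0.05 s, during which the arm holds its last target.

### The job

Close the open detector housing on its stand: pick up its loose cover, set it on the housing the same way along, and press it straight down, gently, until both clip arms snap under the rim and it stays fully down by itself. Do not force it, and leave the other things on the bench where they are.

Things in the scene. Friction and masses are not known exactly. Their poses are not given: they have to be found in the camera images.
- stand: Detector stand, bolted to the bench: square grey foot 110x110x10 mm with a steel column; origin under its centre. On the column sits an open-topped grey housing, outside 84 mm (x) by 56 mm (y), walls 3 mm, centred on the column, its long side along x. It does not slip when pressed; more than 90 N on it is forcing it.
- stand_axis (a point): Point on the column's axis on top of the foot, 10 mm above the bench; z up, x along the housing's long side. The housing's top edge lies 75 to 95 mm above the bench: it was locked at a height that is NOT reported and must be seen or felt. At both x ends of the top edge a rim 4 mm thick sticks out 3 mm, to x = +-45 mm.
- cover_centre (a point): Centre of the loose white cover (about 60 g), 25 mm above its underside; z up, x along its length. It stands upright on the bench on two tongues. Plate 86 (x) x 60 (y) x 5 mm, its underside 18 mm above the tongues' ends. The tapered tongues enter the housing's mouth with 1 to 2 mm play. Fits either way round (half turn). Home, the plate lies on the top edge or up to 2 mm above it.
- rib_top (a point): Top centre of the cover's grip rib, 50 mm above the cover's underside. The rib is 40 mm long (x), 12 mm thick (y) and stands 27 mm above the plate's top; take it from above across y.
- clip_front (a joint): Sprung clip arm, 20 mm wide, at the cover's -x end, pivoted at the plate; rad, 0 = hanging straight (relaxed, also when snapped under the rim), positive = spread outward, up to about 0.15 while riding over the rim. Its slope meets the rim with the plate some 10 mm above the top edge. The springs are weak: both arms together need roughly 6 to 15 N to snap.
- clip_back (a joint): The same clip arm at the cover's +x end.
- lid_pin (a joint): Sprung cover-switch pin in the middle of the housing's mouth; m, 0 = up, grows as the cover presses it down; about 4 to 6 mm with the cover snapped on. It pushes back with 1 to 2.5 N, so only a cover held by both clips keeps it down.
- timer: Bench timer 52x66x24 mm, bystander; origin under its centre.
- white_bottle: White reagent bottle, 56 mm across and 102 mm tall, bystander; origin under its centre.
- petri_dish: Small glass dish, 60 mm across and 12 mm tall, bystander; origin under its centre.
Not all that is in view belongs to the job. What is shaped like the part that bears cover_centre but orange or yellow is not meant.

How it is judged:
By the outcome, as a careful person would: the job done as asked, in the order asked, and still so for the second after the job is handed in, with the robot touching nothing.
It also fails if it takes over 61 s, if anything falls off the work surface, if the arm or the gripper's body presses on something with over 40 N, if the wrist force passes 120 N, or if a joint passes its speed limit or range.

## Working session

There is one attempt and no reset: what is moved stays moved. The work goes in short steps, Python scripts to look and compute and a tool call to move; the robot and the scene stay as the last step left them, time stands still between calls to the robot, and variables do not carry over. Pictures are saved under pics/ and viewed, and the job is handed in when it is done.

Besides the shell and the picture viewer there is one more tool, called in YAML: its name, and indented under it one key for each argument. move_arm: Moves the arm, as the interface text tells. Its arguments: {"type":"object","properties":{"steps":{"type":"array"},"newtons":{"type":"number"}},"required":["steps"]}

```bash
mkdir -p pics; ls
cat > h.py <<'E'
import numpy as np, cv2, json
from station import status, cams, order, models
def shot(name,fn):
    c=cams.read_camera(name); cv2.imwrite('pics/'+fn,cv2.cvtColor(c['pixels'],cv2.COLOR_RGB2BGR)); return c
E
python3 - <<'E'
from h import *
np.set_printoptions(precision=4,suppress=True)
s=status.get_obs(); print({k:np.round(v,4) for k,v in s.items()})
for n in('top','side','wrist'):
    c=shot(n,n+'0.png'); print(n,c['mtx'],c.get('T',c.get('T_tool_cam')))
    for q in('cover_centre','rib_top','stand_axis','stand','timer','white_bottle','petri_dish'):
        print(q,[(np.round(r['position'],1),round(r['score'],2)) for r in models.place_of(n,q)[:3]])
E
```

```text
pics
{'t': np.float64(0.0), 'q': array([ 1.1759,  0.4778,  0.0223,  1.5565, -0.0115,  1.1093, -0.0831]), 'joint_vel': array([-0.0005, -0.0006,  0.0004,  0.0001,  0.0003, -0.0012,  0.001 ]), 'joint_torque': array([ -0.0006, -59.6445,   1.6079, -28.1196,   0.0125,   0.0092,
        -0.    ]), 'eef_pos': array([ 0.1908, -0.6469,  0.2553]), 'tool_rot': array([-0.0009,  0.9897,  0.1429, -0.0002]), 'contact_force': array([ 0.1592, -0.4584,  0.1696]), 'torque': array([-0.034 , -0.0165, -0.0254]), 'gripper_width': np.float64(1.004)}
top [[446.2822   0.     317.8279]
 [  0.     446.2822 230.2341]
 [  0.       0.       1.    ]] [[ 0.0058 -0.9885  0.1508  0.4181]
 [-0.999  -0.0125 -0.0432  0.0181]
 [ 0.0446 -0.1504 -0.9876  0.8979]
 [ 0.      0.      0.      1.    ]]
cover_centre [(array([242. , 359.6]), 0.87), (array([225.7, 179.1]), 0.78), (array([272.9, 275.4]), 0.66)]
rib_top [(array([290.1, 207.7]), 0.96), (array([224.1, 174.6]), 0.93), (array([273.2, 272.3]), 0.81)]
stand_axis [(array([293.6, 439.5]), 0.78), (array([289.7, 205.7]), 0.71), (array([205.5, 300.1]), 0.64)]
stand [(array([292.
[... 427 characters left out ...]
 (array([254.9, 270.3]), 0.79)]
rib_top [(array([216.8, 243.1]), 0.94), (array([242.8, 267.7]), 0.93), (array([283.4, 318.9]), 0.84)]
stand_axis [(array([371.2, 284.9]), 0.58)]
stand [(array([375.3, 289. ]), 0.87), (array([366.4, 282.7]), 0.47)]
timer [(array([219.5, 336.5]), 0.79)]
white_bottle [(array([375.4, 288. ]), 0.75), (array([255.2, 359.9]), 0.69)]
petri_dish []
wrist [[354.1902   0.     324.6057]
 [  0.     354.1902 236.28  ]
 [  0.       0.       1.    ]] [[-0.0006 -0.9595 -0.2817  0.0731]
 [ 1.     -0.0003 -0.0009  0.0013]
 [ 0.0008 -0.2817  0.9595 -0.1173]
 [ 0.      0.      0.      1.    ]]
cover_centre []
rib_top []
stand_axis []
stand []
timer []
white_bottle []
petri_dish []
```

View pics/top0.png

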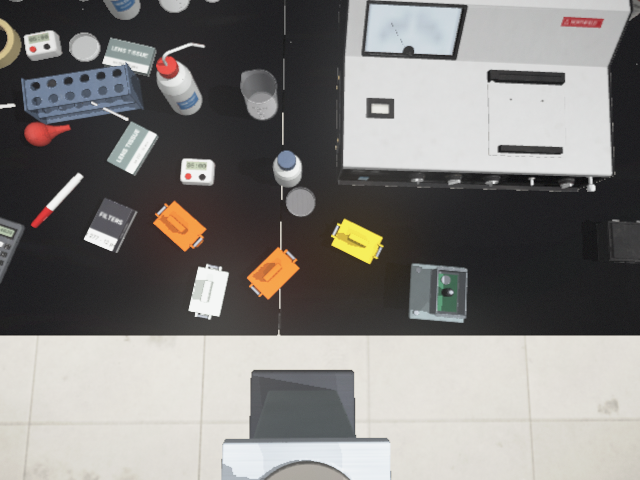

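View pics/side0.png

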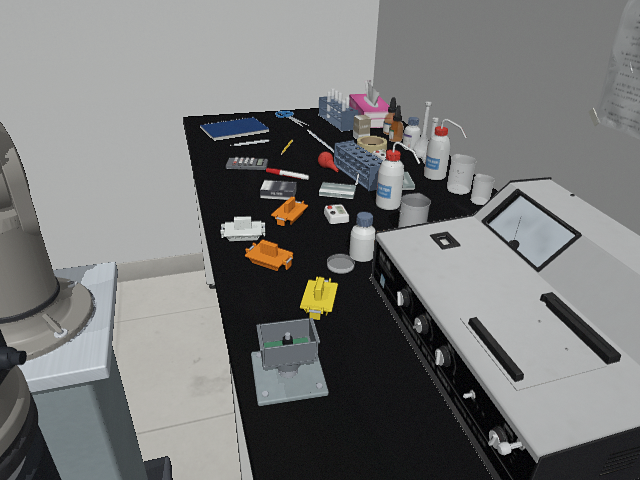

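The white cover is at top px (208,291) and side px (243,228). The stand is at top (438,292) and side (288,350). The two orange covers and the yellow one are decoys. Next I zoom in for accurate pixels.

```bash
cat >> h.py <<'E'
def tri(uvs):
    # uvs: list of (cam dict,(u,v)) -> point, residual px-ish
    A=[];b=[]
    for c,(u,v) in uvs:
        d=c['T'][:3,:3]@np.linalg.inv(c['mtx'])@np.array([u,v,1.]); d/=np.linalg.norm(d)
        P=np.eye(3)-np.outer(d,d); A.append(P); b.append(P@c['T'][:3,3])
    x=np.linalg.lstsq(np.vstack(A),np.hstack(b),rcond=None)[0]
    return x,[np.linalg.norm(P@x-bb) for P,bb in zip(A,b)]
def onz(c,uv,z):
    d=c['T'][:3,:3]@np.linalg.inv(c['mtx'])@np.array([uv[0],uv[1],1.]); o=c['T'][:3,3]
    return o+d*(z-o[2])/d[2]
def proj(c,p):
    T=np.linalg.inv(c['T']); q=T[:3,:3]@p+T[:3,3]; q=c['mtx']@q; return q[:2]/q[2]
E
python3 - <<'E'
from h import *
np.set_printoptions(precision=4,suppress=True)
C={n:cams.read_camera(n) for n in('top','side')}
for n in C:
    for q in('cover_centre','rib_top'):
        print(n,q,[(np.round(r['position'][::-1],1),round(r['score'],2)) for r in models.place_of(n,q)])
def crop(n,u0,v0,w,h,f,fn):
    im=cv2.cvtColor(C[n]['pixels'],cv2.COLOR_RGB2BGR)[v0:v0+h,u0:u0+w]
    cv2.imwrite('pics/'+fn,cv2.resize(im,None,fx=f,fy=f,interpolation=cv2.INTER_CUBIC))
crop('top',165,245,100,75,8,'tc.png');crop('top',390,245,100,75,8,'ts.png')
crop('side',200,190,100,75,8,'sc.png');crop('side',240,310,100,100,6,'ss.png')
x,r=tri([(C['top'],(207.7,290.1)),(C['side'],(243.1,216.8))]);print(x,r)
E
```

```text
top cover_centre [(array([178.5, 226. ]), 0.9), (array([272.5, 273.2]), 0.83), (array([359.1, 243.1]), 0.81), (array([205.3, 296. ]), 0.56)]
top rib_top [(array([210.3, 289.5]), 0.94), (array([272.4, 274.2]), 0.72), (array([359.6, 238.1]), 0.68), (array([174.8, 222.4]), 0.66)]
side cover_centre [(array([270.4, 252.9]), 0.88), (array([320.4, 292.9]), 0.68), (array([289.8, 210.7]), 0.64), (array([241. , 228.7]), 0.59)]
side rib_top [(array([290.6, 198.8]), 0.96), (array([266.6, 239.6]), 0.91), (array([240.4, 218.4]), 0.6), (array([318.5, 283.7]), 0.56)]
[0.4334 0.185  0.0536] [np.float64(0.0014171684106499334), np.float64(0.001417168410649879)]
```

View pics/tc.png

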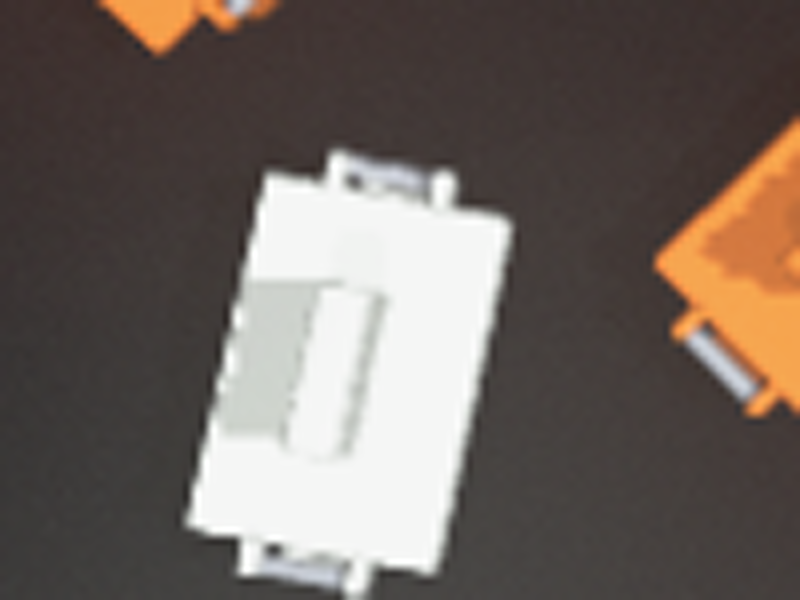

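View pics/ts.png

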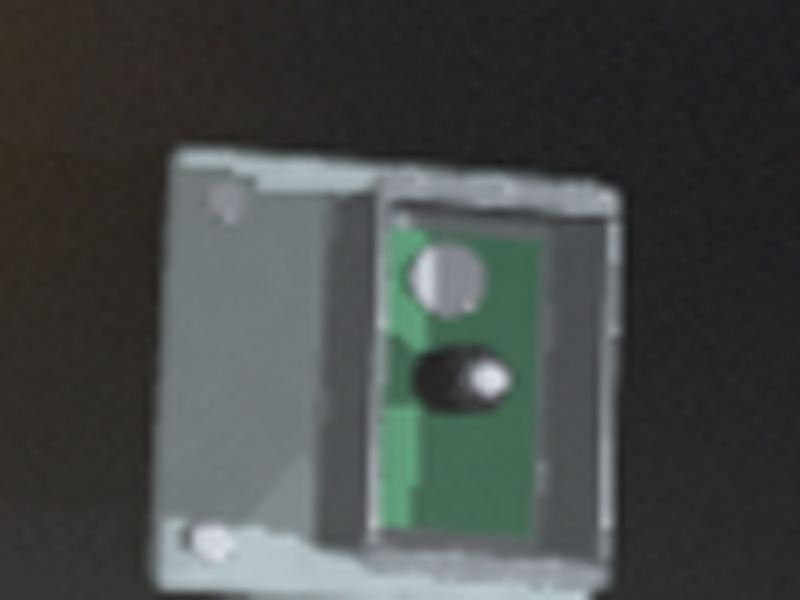

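View pics/sc.png

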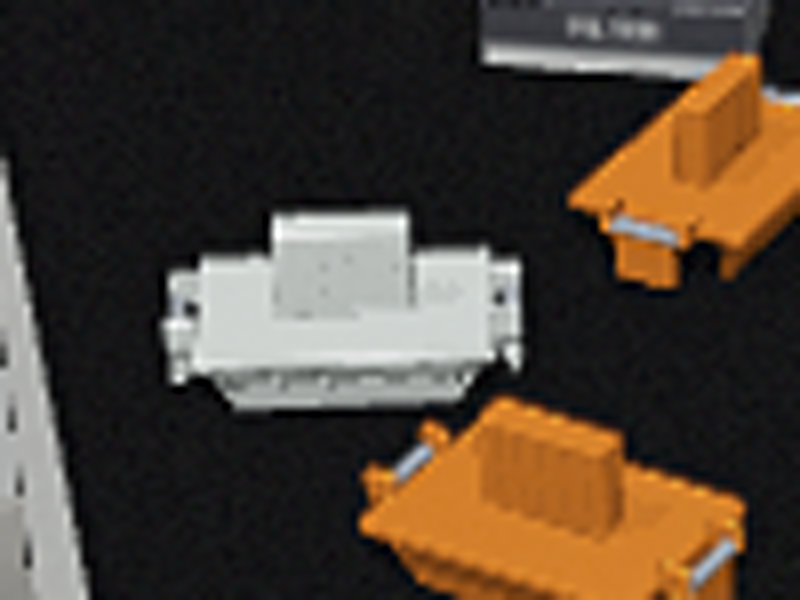

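View pics/ss.png

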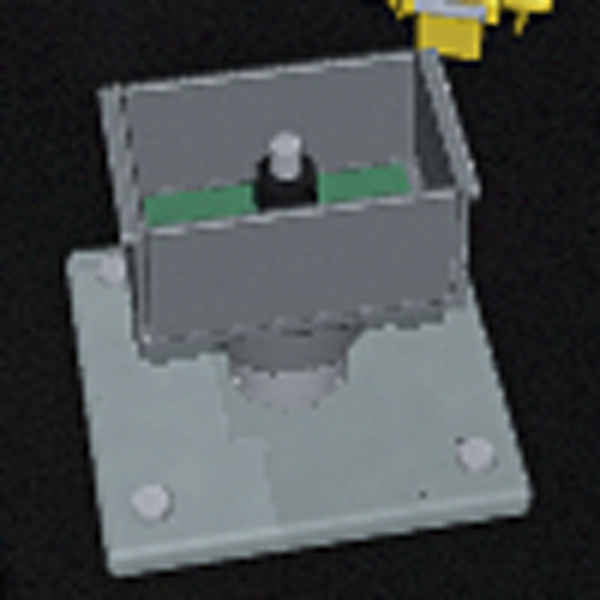

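Run:
```python
from h import *
from scipy.optimize import least_squares
np.set_printoptions(precision=4,suppress=True)
C={n:cams.read_camera(n) for n in('top','side')}
def un(x,y,u0,v0,f): return np.array([(x+.5)/f-.5+u0,(y+.5)/f-.5+v0])
pl=[un(*p,165,245,8) for p in[(265,172),(514,219),(438,576),(186,526)]]
P=[onz(C['top'],p,.023) for p in pl]
print('plate',np.array(P)); c=np.mean(P,0); print('c',c)
for i in range(4):
    d=P[(i+1)%4]-P[i]; print(np.linalg.norm(d),np.degrees(np.arctan2(d[1],d[0])))
ob=[]
def a(cam,u0,v0,f,pt,loc): ob.append((cam,un(*pt,u0,v0,f),loc))
T=('top',390,245,8); S=('side',240,310,6)
# image up=+x, left=+y ; foot
for pt,l in[((173,148),(55,55,10)),((155,590),(-55,55,10))]: a(*T,pt,(*l,0))
for pt,l in[((380,175),(45,28,0)),((620,185),(45,-28,0)),((608,592),(-45,-28,0)),((363,570),(-45,28,0))]: a(*T,pt,(*l,1))
for pt,l in[((108,555),(-55,-55,10)),((528,497),(55,-55,10)),((70,258),(-55,55,10))]: a(*S,pt,(*l,0))
for pt,l in[((101,92),(-45,28,0)),((434,48),(45,28,0)),((479,190),(45,-28,0))]: a(*S,pt,(*l,1))
def res(p):
    x,y,w,H=p; r=[]
    for cam,uv,l in ob:
        q=np.array(l[:3],float)/1e3
        if l[3]: q[2]=H
        R=np.array([[np.cos(w),-np.sin(w)],[np.sin(w),np.cos(w)]])
        q[:2]=R@q[:2]+[x,y]; r.append(proj(C[cam],q)-uv)
    return np.array(r).ravel()
s=least_squares(res,[.43,-.25,0,.085],loss='soft_l1'); print(s.x,np.degrees(s.x[2])); print(s.fun.reshape(-1,2))
for k in('top','side'):
    sub=[o for o in ob if o[0]==k]; sv=ob; ob=sub; s2=least_squares(res,s.x,loss='soft_l1'); print(k,s2.x); ob=sv
# cover rib in side view
print(proj(C['side'],np.array([c[0],c[1],.05])))
```

```text
plate [[0.4786 0.2125 0.023 ]
 [0.4677 0.1522 0.023 ]
 [0.3826 0.1672 0.023 ]
 [0.3941 0.2272 0.023 ]]
c [0.4307 0.1898 0.023 ]
0.061211218929047975 -100.20634665287021
0.0864274175240755 170.02532257917287
0.06111670450705296 79.18095479505409
0.0857743326403326 -9.90744455719988
[ 0.4316 -0.2606 -0.0724  0.0906] -4.150671952494588
[[ 0.3146 -0.5743]
 [ 0.0067 -0.3022]
 [-0.1426 -0.7851]
 [-0.0204  0.4499]
 [ 0.1439 -0.6484]
 [ 0.1257 -0.3144]
 [-0.8403  1.113 ]
 [ 0.8723 -0.5237]
 [-1.7726 -0.9778]
 [-1.4133 -0.2161]
 [-0.0042 -0.0886]
 [ 0.0912  0.3981]]
top [ 0.431  -0.2602 -0.0702  0.0915]
side [ 0.4325 -0.2606 -0.0825  0.0905]
[241.0653 217.3802]
```

White cover: centre (0.431, 0.190), yaw −10°. Housing: (0.432, −0.2605), yaw −4.2°, top at about 0.0905. I'll travel around by an outer path so the arm stays within its reach.

move_arm:
  steps: [1,2.2,2.9,0,0,0,-2.2,1,2.2,2.9,0,0,0,-2.2,1,2.2,2.9,0,0,0,-2.2,1,2.2,2.9,0,0,0,-2.2,1,2.2,2.9,0,0,0,-2.2,1,2.2,2.9,0,0,0,-2.2,1,2.2,2.9,0,0,0,-2.2,1,2.2,2.9,0,0,0,-2.2]
  newtons: 50

```text
t: 2.4
eef_pos: [0.3678, -0.4142, 0.2566]
tool_rot: [0.0, 1.0, -0.011, 0.0]
contact_force: [0.7, 0.5, 0.8]
gripper_width: 0.998
```

move_arm:
  steps: [1,2.2,2.9,0,0,0,-2.2,1,2.2,2.9,0,0,0,-2.2,1,2.2,2.9,0,0,0,-2.2,1,0.5,4,0,0,0,-2.3,1,0,4,0,0,0,0,1,0,4,0,0,0,0,1,0,4,0,0,0,0,1,0,4,0,0,0,0]

```text
t: 3.2
eef_pos: [0.4378, -0.1269, 0.2566]
tool_rot: [0.0, 0.996, -0.088, 0.0]
contact_force: [0.4, 0.6, -0.2]
gripper_width: 1.003
```

move_arm:
  steps: [1,0,4,0,0,0,0,1,0,4,0,0,0,0,1,0,4,0,0,0,0,1,-0.5,4,0,0,0,0,1,-0.5,4,0,0,0,0,1,0,0,0,0,0,0,1,0,0,0,0,0,0]

```text
t: 3.9
eef_pos: [0.4279, 0.0721, 0.2565]
tool_rot: [0.0, 0.996, -0.087, 0.0]
contact_force: [0.1, -0.5, -0.6]
gripper_width: 0.999
```

move_arm:
  steps: [1,0.1,4,-2,0,0,0,1,0.1,4,-2,0,0,0,1,0.1,3.8,-2,0,0,0,1,0,0,-1.7,0,0,0,1,0,0,0,0,0,0,1,0,0,0,0,0,0]

```text
t: 4.5
eef_pos: [0.4314, 0.1878, 0.1793]
tool_rot: [0.001, 0.996, -0.089, -0.0]
contact_force: [0.7, -0.1, 0.3]
gripper_width: 1.001
```

```bash
cat >> h.py <<'E'
from scipy.spatial.transform import Rotation as Ro
def wristcam(fn):
    s=status.get_obs(); c=shot('wrist',fn)
    w,x,y,z=s['tool_rot']; T=np.eye(4); T[:3,:3]=Ro.from_quat([x,y,z,w]).as_matrix(); T[:3,3]=s['eef_pos']
    c['T']=T@c['T_tool_cam']; return c,s
E
python3 - <<'E'
from h import *
np.set_printoptions(precision=4,suppress=True)
c,s=wristcam('w1.png'); print(s['eef_pos'],s['tool_rot'])
for q in('cover_centre','rib_top'):
    print(q,[(np.round(r['position'][::-1],1),round(r['score'],2)) for r in models.place_of('wrist',q)])
y=np.radians(-10.3)
for l in[(43,30),(43,-30),(-43,-30),(-43,30)]:
    a,b=np.array(l)/1e3
    p=np.array([.4307+a*np.cos(y)-b*np.sin(y),.1898+a*np.sin(y)+b*np.cos(y),.023]); print(l,proj(c,p))
E
```

```text
[0.4314 0.1878 0.1793] [ 0.0006  0.996  -0.089  -0.0003]
cover_centre [(array([476. , 155.1]), 0.96), (array([197.9,  69.5]), 0.81), (array([320.5, 228.2]), 0.68)]
rib_top [(array([317.3, 233.3]), 0.84), (array([484.2, 151.5]), 0.68), (array([188. ,  64.3]), 0.58)]
(43, 30) [282.5164 174.9728]
(43, -30) [360.8452 175.0495]
(-43, -30) [357.7638 278.9187]
(-43, 30) [285.8751 278.8573]
```

View pics/w1.png

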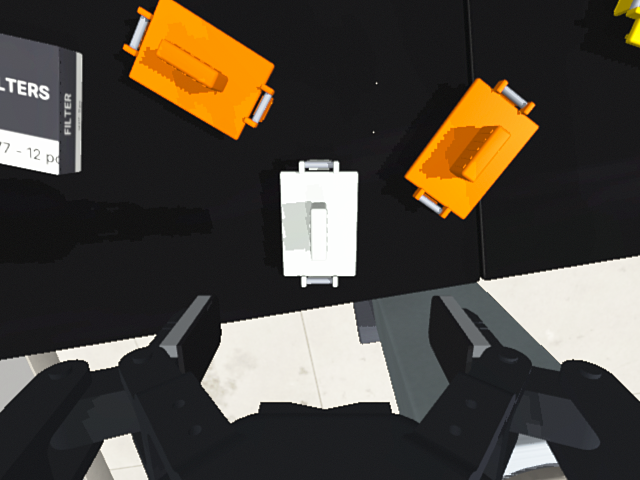

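The wrist view shows the white cover's corners at (281,172), (357,171), (356,276) and (285,277). That agrees with my estimate to 2 mm, so the refined centre is (0.432, 0.191). I'll half-close the jaws and descend.

move_arm:
  steps: [-0.1,0.1,0.3,0,0,0,0,-0.1,0,0,-2,0,0,0,-0.1,0,0,-2,0,0,0,-0.1,0,0,-2,0,0,0,-0.1,0,0,0,0,0,0,-0.1,0,0,0,0,0,0]

```text
t: 5.25
eef_pos: [0.4322, 0.1926, 0.1198]
tool_rot: [-0.0, 0.996, -0.088, 0.0]
contact_force: [0.0, -0.1, 0.9]
gripper_width: 0.447
```

Run:
```python
from h import *
c,s=wristcam('w2.png'); print(s['eef_pos'],s['gripper_width'])
```

```text
[0.43222726 0.19263956 0.11984375] 0.44748448904956917
```

View pics/w2.png

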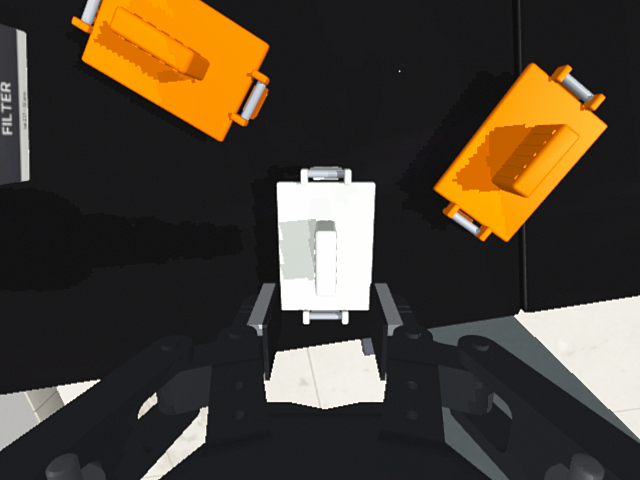

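The rib (u≈326) is centred between the fingers. I'll descend and grip.

move_arm:
  steps: [-0.1,0,0,-2.3,0,0,0,-0.1,0,0,-2.3,0,0,0,-0.1,0,0,-2.2,0,0,0,-0.1,0,0,0,0,0,0,-1,0,0,0,0,0,0,-1,0,0,0,0,0,0,-1,0,0,0,0,0,0,-1,0,0,0,0,0,0]

```text
t: 6.1
eef_pos: [0.433, 0.1931, 0.0527]
tool_rot: [-0.001, 0.996, -0.088, 0.001]
contact_force: [-0.2, 0.1, 8.0]
gripper_width: 0.126
```

move_arm:
  steps: [-1,0,0,0,0,0,0,-1,0,0,0,0,0,0,-1,0,0,0,0,0,0]

```text
t: 6.4
eef_pos: [0.433, 0.1931, 0.0527]
tool_rot: [-0.001, 0.996, -0.088, 0.001]
contact_force: [-1.1, -0.7, 8.3]
gripper_width: 0.13
```

Run:
```python
from h import *
c,s=wristcam('w3.png'); print(s['eef_pos'],s['gripper_width'])
```

```text
[0.4329816  0.19309712 0.05270021] 0.1300916622834238
```

View pics/w3.png

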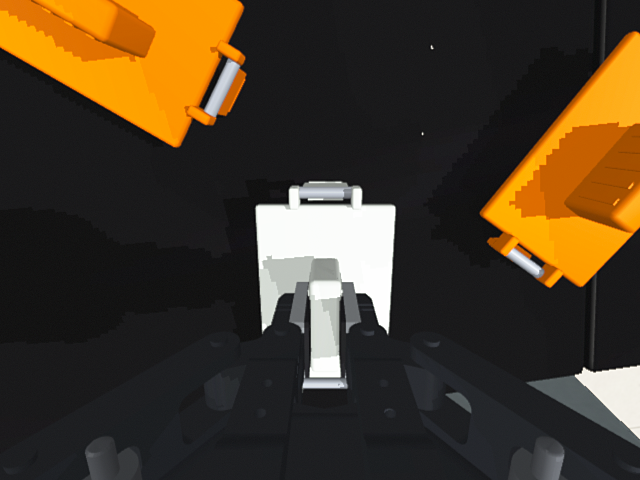

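Gripped: opening 0.13, which is about 11 mm and matches the 12 mm rib. The plate's front edge is visible at v≈205. I'll lift and measure the in-hand offset.

move_arm:
  steps: [-1,0,0,1,0,0,0,-1,0,0,3,0,0,0,-1,0,0,3,0,0,0,-1,0,0,3,0,0,0,-1,0,0,3,0,0,0,-1,0,0,3,0,0,0,-1,0,0,2,0,0,0,-1,0,0,0,0,0,0]

```text
t: 7.25
eef_pos: [0.4332, 0.1934, 0.2348]
tool_rot: [-0.001, 0.996, -0.088, 0.003]
contact_force: [-0.4, -0.2, -1.3]
gripper_width: 0.129
```

Run:
```python
from h import *
np.set_printoptions(precision=4,suppress=True)
c,s=wristcam('w4.png'); print(s['eef_pos'],s['gripper_width'],s['contact_force'],s['torque'])
shot('side','s4.png')
z=s['eef_pos'][2]-.0527+.023
# view lines in tool-aligned frame
w,x,y,zz=s['tool_rot'];R=Ro.from_quat([x,y,zz,w]).as_matrix()
for uv in [(256,205),(395,205)]:
    print(R.T@(onz(c,uv,z)-s['eef_pos']))
```

```text
[0.4332 0.1934 0.2348] 0.12875849871722442 [-0.4262 -0.1703 -1.3155] [0.0642 0.0246 0.0108]
[ 0.0441 -0.0285  0.03  ]
[0.0441 0.0301 0.0298]
```

View pics/w4.png

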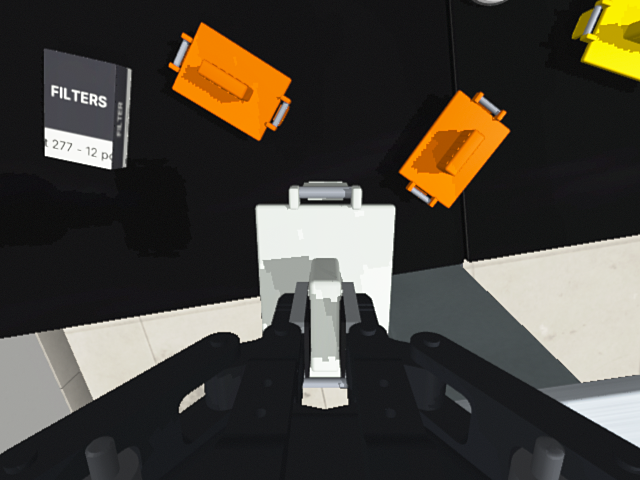

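View pics/s4.png

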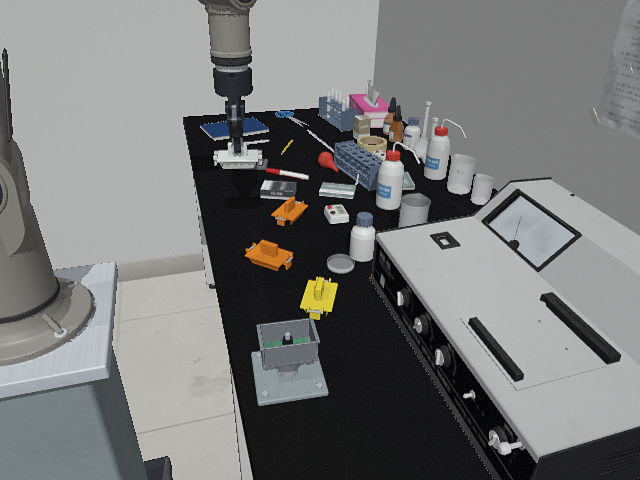

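The cover is held level, centred to about 1 mm in hand. I'll carry it toward the stand, stopping short in x so the wrist camera sees the housing.

move_arm:
  steps: [-1,0,-2,0,0,0,0.6,-1,0,-3.6,0,0,0,0.6,-1,0,-3.6,0,0,0,0.6,-1,0,-3.6,0,0,0,0.6,-1,0,-3.6,0,0,0,0.6,-1,0,-3.6,0,0,0,0.6,-1,0,-3.6,0,0,0,0.6,-1,0,-3.6,0,0,0,0.6]

```text
t: 8.15
eef_pos: [0.4307, -0.0808, 0.2301]
tool_rot: [-0.0, 0.999, -0.046, -0.001]
contact_force: [1.1, 0.2, -0.8]
gripper_width: 0.128
```

move_arm:
  steps: [-1,0,-3.6,0,0,0,0.6,-1,0,-3.6,0,0,0,0.5,-1,0,-3.6,0,0,0,0,-1,-2,-2.4,0,0,0,0,-1,-2,-2.4,0,0,0,0,-1,-2,-2.6,0,0,0,0,-1,0,0,0,0,0,0,-1,0,0,0,0,0,0]

```text
t: 8.95
eef_pos: [0.371, -0.2613, 0.2303]
tool_rot: [-0.001, 0.999, -0.037, -0.001]
contact_force: [0.3, 0.4, -0.5]
gripper_width: 0.125
```

Run:
```python
from h import *
np.set_printoptions(precision=4,suppress=True)
c,s=wristcam('w5.png'); print(s['eef_pos'],s['tool_rot'],s['gripper_width'],s['contact_force'],s['torque'])
w=np.radians(-4.15)
for l in[(45,28),(45,-28),(-45,28),(-45,-28)]:
    a,b=np.array(l)/1e3
    print(l,proj(c,np.array([.4316+a*np.cos(w)-b*np.sin(w),-.2606+a*np.sin(w)+b*np.cos(w),.0906])))
for l in[(55,55),(55,-55)]:
    a,b=np.array(l)/1e3
    print(l,proj(c,np.array([.4316+a*np.cos(w)-b*np.sin(w),-.2606+a*np.sin(w)+b*np.cos(w),.01])))
im=cv2.imread('pics/w5.png')[60:260,190:470]; cv2.imwrite('pics/w5c.png',cv2.resize(im,None,fx=2.8,fy=2.8,interpolation=cv2.INTER_CUBIC))
```

```text
[ 0.371  -0.2613  0.2303] [-0.0006  0.9993 -0.0372 -0.001 ] 0.12494244192648626 [ 0.266   0.361  -0.5195] [ 0.0138  0.0182 -0.0166]
(45, 28) [274.2902  82.2933]
(45, -28) [357.8814  82.0368]
(-45, 28) [279.4912 213.5262]
(-45, -28) [354.9576 213.3728]
(55, 55) [255.8169  82.2722]
(55, -55) [380.8008  81.8886]
```

View pics/w5.png

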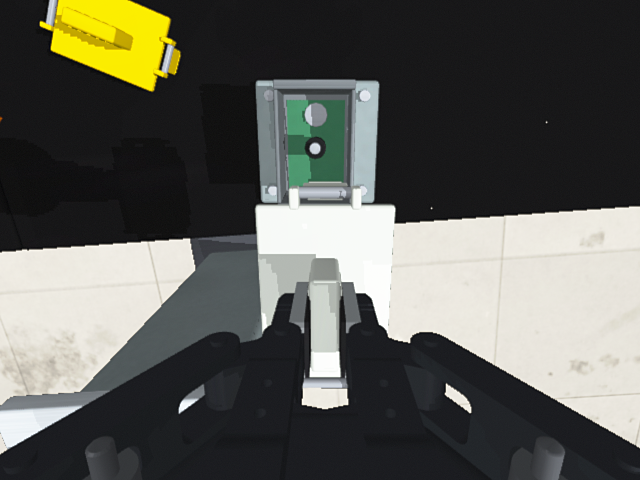

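View pics/w5c.png

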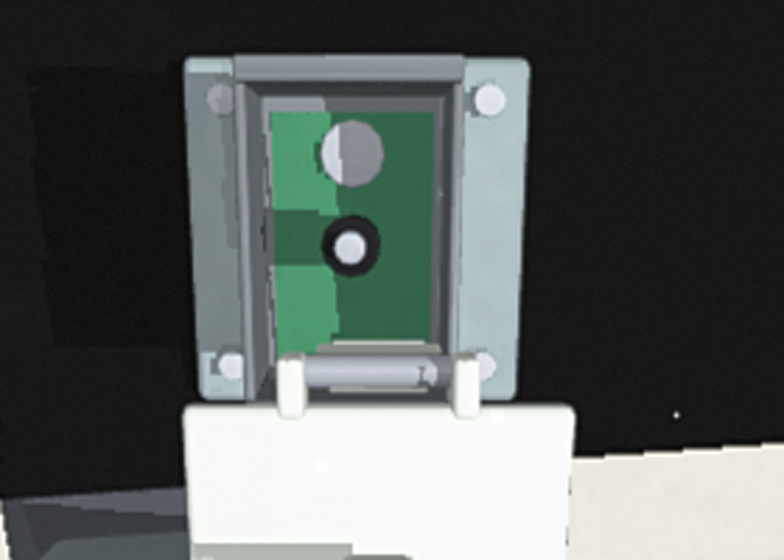

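Run:
```python
from h import *
from scipy.optimize import least_squares
np.set_printoptions(precision=4,suppress=True)
c,s=wristcam('w6.png')
f=lambda x,y:np.array([190+(x+.5)/2.8-.5,60+(y+.5)/2.8-.5])
ob=[(f(234,55),(45,28,-1)),(f(465,55),(45,-28,-1)),(f(183,57),(55,55,10)),(f(530,59),(55,-55,10)),(f(518,398),(-55,-55,10)),(f(201,398),(-55,55,10))]
def res(p,H=None):
    x,y,w=p[:3]; h=H if H else p[3]; r=[]
    for uv,l in ob:
        q=np.array(l,float)/1e3
        if l[2]<0:q[2]=h
        q[:2]=np.array([[np.cos(w),-np.sin(w)],[np.sin(w),np.cos(w)]])@q[:2]+[x,y]
        r.append(proj(c,q)-uv)
    return np.array(r).ravel()
s1=least_squares(res,[.43,-.26,-.07,.09]);print(s1.x,np.degrees(s1.x[2]));print(s1.fun.reshape(-1,2))
for H in(.085,.088,.0905):
    s1=least_squares(lambda p:res(p,H),[.43,-.26,-.07]);print(H,s1.x,s1.cost)
w,x,y,zz=s['tool_rot'];print(2*np.degrees(np.arctan2(y,x)))
```

```text
[ 0.4347 -0.2589 -0.0728  0.0875] -4.172234109083016
[[ 0.0152  0.0747]
 [ 0.1882  0.0201]
 [-0.4949 -0.4784]
 [ 0.6913 -1.2753]
 [ 0.0058  1.0404]
 [-0.5151  1.0308]]
0.085 [ 0.4349 -0.2588 -0.0726] 2.8147898080421165
0.088 [ 0.4347 -0.2589 -0.0729] 2.527680635989823
0.0905 [ 0.4345 -0.2589 -0.073 ] 2.9670157307854472
-4.157913078143101
```

Wrist-camera and fixed-camera estimates agree on a TCP target of about (0.4337, −0.258). I'll move over and lower to a hover above the mouth.

move_arm:
  steps: [-1,2.1,0.1,0,0,0,0,-1,2.1,0.1,0,0,0,0,-1,2.1,0.1,0,0,0,0,-1,0,0,-2.5,0,0,0,-1,0,0,-2.5,0,0,0,-1,0,0,-1.5,0,0,0,-1,0,0,0,0,0,0,-1,0,0,0,0,0,0]

```text
t: 9.85
eef_pos: [0.4355, -0.2576, 0.1663]
tool_rot: [-0.0, 0.999, -0.036, -0.0]
contact_force: [0.2, -0.2, -0.4]
gripper_width: 0.128
```

```bash
cat > look.py <<'E'
from h import *
import sys
np.set_printoptions(precision=4,suppress=True)
n=sys.argv[1]
c,s=wristcam(f'w{n}.png'); print(s['t'],s['eef_pos'],s['tool_rot'],s['gripper_width'],s['contact_force'],s['torque'])
t=shot('top',f't{n}.png'); d=shot('side',f's{n}.png')
a=cv2.resize(cv2.imread(f'pics/t{n}.png')[230:330,390:490],None,fx=4,fy=4,interpolation=cv2.INTER_CUBIC)
b=cv2.resize(cv2.imread(f'pics/s{n}.png')[280:410,230:350],None,fx=4,fy=4,interpolation=cv2.INTER_CUBIC)[:400+120]
o=np.zeros((520,880,3),np.uint8)[:, :]; o[:400,:400]=a; o[:520,400:880]=b
cv2.imwrite(f'pics/c{n}.png',cv2.resize(o,(800,473)))
E
python3 look.py 7
```

```text
9.85 [ 0.4355 -0.2576  0.1663] [-0.0003  0.9994 -0.0355 -0.0001] 0.12784404140732727 [ 0.211  -0.2358 -0.3752] [-0.0121 -0.018   0.0086]
```

View pics/c7.png

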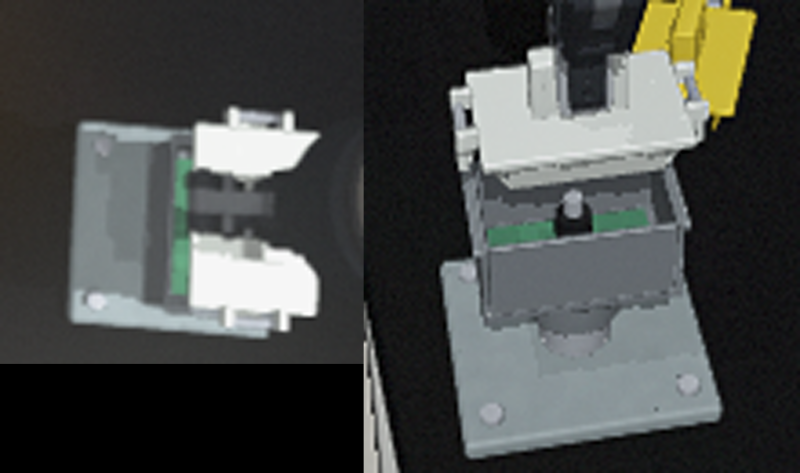

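View pics/w7.png

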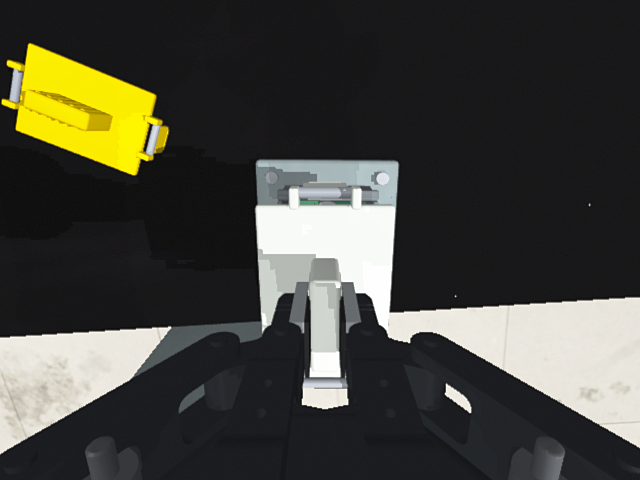

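```bash
cat > cov.py <<'E'
from h import *
np.set_printoptions(precision=4,suppress=True)
from scipy.optimize import least_squares
C={n:cams.read_camera(n) for n in('top','side')}
def fitcov(tp,sp,z,f=3.636):
    ob=[('top',(390+x/f,230+y/f),l) for (x,y),l in tp]+[('side',(230+(x-363.6)/f,280+y/f),l) for (x,y),l in sp]
    def res(p,cams_=('top','side')):
        x,y,w,h=p; r=[]
        for k,uv,l in ob:
            if k not in cams_: continue
            q=np.array([*l,0],float)/1e3; q[2]=h
            q[:2]=np.array([[np.cos(w),-np.sin(w)],[np.sin(w),np.cos(w)]])@q[:2]+[x,y]
            r.append(proj(C[k],q)-uv)
        return np.array(r).ravel()
    for k in(('top','side'),('top',),('side',)):
        s=least_squares(res,[.43,-.26,-.07,z],args=(k,),loss='soft_l1'); print(k,s.x,np.degrees(s.x[2]),np.abs(s.fun).max())
E
python3 - <<'E'
from cov import *
fitcov([((195,122),(43,30)),((320,131),(43,-30)),((191,307),(-43,30)),((318,316),(-43,-30))],
[((468,75),(-43,30)),((490,171),(-43,-30)),((703,138),(43,-30)),((668,55),(43,30))],.1366)
E
```

```text
('top', 'side') [ 0.436  -0.2615 -0.0576  0.1359] -3.3016303234369233 1.8151514314092196
('top',) [ 0.4335 -0.2586 -0.0607  0.1427] -3.477768230230198 0.09304852585057688
('side',) [ 0.4395 -0.2535 -0.0484  0.129 ] -2.770549844921626 1.2911398439585469
```

All estimates put the cover 2–3 mm too far in +x. I'll correct by −2.5 mm and lower gently, watching the force.

move_arm:
  steps: [-1,-0.25,-0.05,0,0,0,0,-1,0,0,-1,0,0,0,-1,0,0,-1,0,0,0,-1,0,0,0,0,0,0,-1,0,0,0,0,0,0]

```text
t: 10.6
eef_pos: [0.4321, -0.2587, 0.1456]
tool_rot: [-0.0, 0.999, -0.036, -0.001]
contact_force: [0.2, 0.4, -0.2]
gripper_width: 0.129
```

```bash
python3 look.py 8
```

```text
10.6 [ 0.4321 -0.2587  0.1456] [-0.0003  0.9993 -0.0363 -0.0006] 0.1288300184039492 [ 0.1783  0.4175 -0.2258] [-0.0044 -0.0189  0.0077]
```

View pics/c8.png

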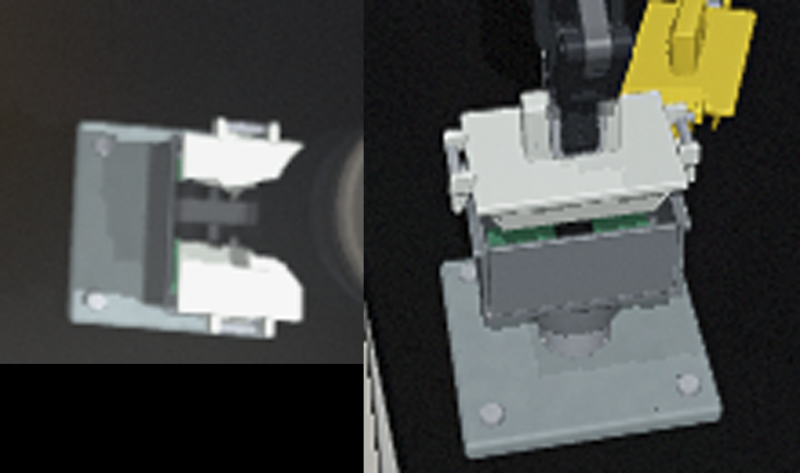

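move_arm:
  steps: [-1,0.1,0,-0.3,0,0,0,-1,0,0,-0.3,0,0,0,-1,0,0,0,0,0,0]

```text
t: 11.05
eef_pos: [0.4332, -0.2588, 0.1399]
tool_rot: [-0.0, 0.999, -0.036, -0.0]
contact_force: [0.5, 0.9, -0.0]
gripper_width: 0.128
```

move_arm:
  steps: [-1,0,0,-0.2,0,0,0,-1,0,0,-0.2,0,0,0,-1,0,0,0,0,0,0]

```text
t: 11.35
eef_pos: [0.4331, -0.2589, 0.136]
tool_rot: [-0.0, 0.999, -0.036, -0.0]
contact_force: [-0.2, -0.2, -1.1]
gripper_width: 0.128
```

```bash
python3 look.py 9
```

```text
11.35 [ 0.4331 -0.2589  0.136 ] [-0.0001  0.9993 -0.0365 -0.0004] 0.12752263103805017 [-0.2289 -0.2003 -1.0857] [-0.0358  0.1568  0.0343]
```

View pics/c9.png

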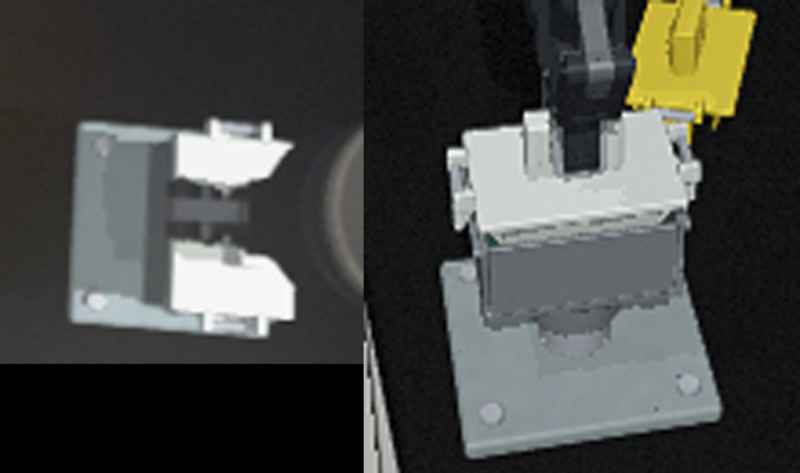

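The tongues are in the mouth with no force. Continuing down.

move_arm:
  steps: [-1,0,0,-0.2,0,0,0,-1,0,0,0,0,0,0]

```text
t: 11.7
eef_pos: [0.4335, -0.2591, 0.1343]
tool_rot: [0.0, 0.999, -0.036, 0.0]
contact_force: [-0.9, -0.6, 0.8]
gripper_width: 0.127
```

move_arm:
  steps: [-1,0,0,-0.2,0,0,0,-1,0,0,0,0,0,0]

```text
t: 11.9
eef_pos: [0.4338, -0.2592, 0.1328]
tool_rot: [0.0, 0.999, -0.036, 0.0]
contact_force: [-2.1, 0.9, 5.4]
gripper_width: 0.126
```

```bash
python3 -c "
from h import *
s=status.get_obs();print(np.round(s['contact_force'],2),np.round(s['torque'],3))"
```

```text
[-2.08  0.95  5.44] [0.023 0.553 0.06 ]
```

```bash
python3 look.py 10
```

```text
11.9 [ 0.4338 -0.2592  0.1328] [ 0.0003  0.9993 -0.0364  0.0004] 0.12577296677706679 [-2.0835  0.9459  5.4374] [0.0234 0.5533 0.0603]
```

```bash
python3 -c "
import cv2
a=cv2.imread('pics/s10.png')[300:380,245:335]
cv2.imwrite('pics/z10.png',cv2.resize(a,None,fx=7,fy=7,interpolation=cv2.INTER_CUBIC))"
```

```text
(no output)
```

View pics/z10.png

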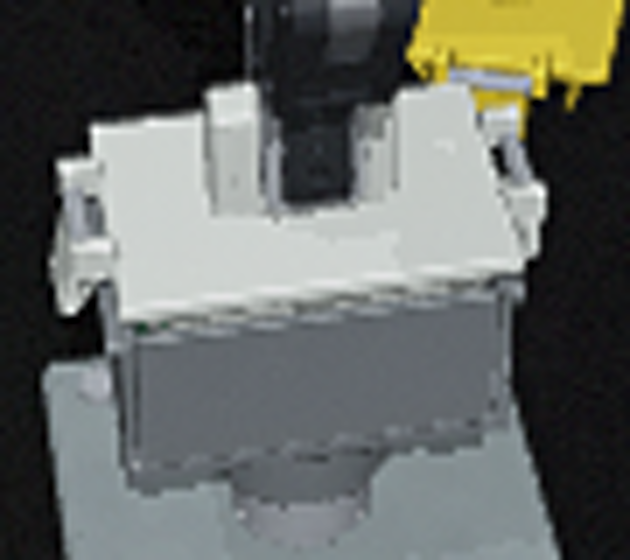

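View pics/w10.png

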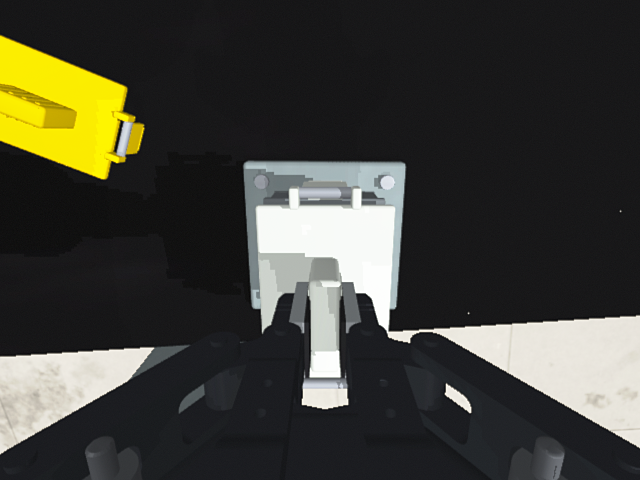

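The force points toward −x, with the −x clip touching first, so the cover sits about 1 mm too far +x. I'll nudge back and check.

move_arm:
  steps: [-1,-0.1,0,0,0,0,0,-1,0,0,0,0,0,0]

```text
t: 12.25
eef_pos: [0.4331, -0.2592, 0.1329]
tool_rot: [0.0, 0.999, -0.036, 0.001]
contact_force: [-1.3, -0.1, 5.4]
gripper_width: 0.13
```

```bash
python3 -c "
from h import *
s=status.get_obs();print(s['eef_pos'],np.round(s['contact_force'],2),np.round(s['torque'],3))"
```

```text
[ 0.43314105 -0.25915706  0.13286428] [-1.34 -0.05  5.37] [ 0.011  0.208 -0.   ]
```

move_arm:
  steps: [-1,-0.06,0,0,0,0,0,-1,0,0,-0.1,0,0,0,-1,0,0,0,0,0,0]

```text
t: 12.55
eef_pos: [0.4333, -0.2592, 0.1326]
tool_rot: [0.0, 0.999, -0.036, 0.001]
contact_force: [-0.9, 0.5, 11.5]
gripper_width: 0.131
```

```bash
python3 -c "
from h import *
s=status.get_obs();print(s['eef_pos'],np.round(s['contact_force'],2),np.round(s['torque'],3))"
```

```text
[ 0.43330197 -0.2592325   0.13256471] [-0.95  0.52 11.52] [ 0.26   0.462 -0.001]
```

move_arm:
  steps: [-1,-0.08,0,0,0,0,0,-1,0,0,0,0,0,0]

```text
t: 12.75
eef_pos: [0.4327, -0.2592, 0.1326]
tool_rot: [0.0, 0.999, -0.036, 0.002]
contact_force: [-0.4, 1.8, 10.2]
gripper_width: 0.13
```

```bash
cat > st.py <<'E'
from h import *
for i in range(3):
    s=status.get_obs();print(np.round(s['eef_pos'],4),np.round(s['contact_force'],2),np.round(s['torque'],3), np.round(Ro.from_quat(np.roll(s['tool_rot'],-1)).as_matrix()[:,2],4)); 
    if i<2: cams.read_camera('side')
E
python3 st.py; python3 look.py 11;python3 -c "
import cv2
a=cv2.imread('pics/s11.png')[300:380,245:335]
cv2.imwrite('pics/z11.png',cv2.resize(a,None,fx=8,fy=7,interpolation=cv2.INTER_CUBIC))"
```

```text
[ 0.4327 -0.2592  0.1326] [-0.44  1.82 10.18] [ 0.25   0.111 -0.03 ] [ 0.0034 -0.0011 -1.    ]
[ 0.4327 -0.2592  0.1326] [-0.35  0.86 10.07] [0.276 0.111 0.003] [ 0.0034 -0.0011 -1.    ]
[ 0.4327 -0.2592  0.1326] [ 0.02  0.83 10.76] [ 0.264  0.142 -0.029] [ 0.0033 -0.0011 -1.    ]
12.85 [ 0.4327 -0.2592  0.1326] [ 0.0005  0.9993 -0.0362  0.0017] 0.1272573017043956 [ 0.0184  0.8341 10.7583] [ 0.2645  0.1419 -0.0292]
```

View pics/z11.png

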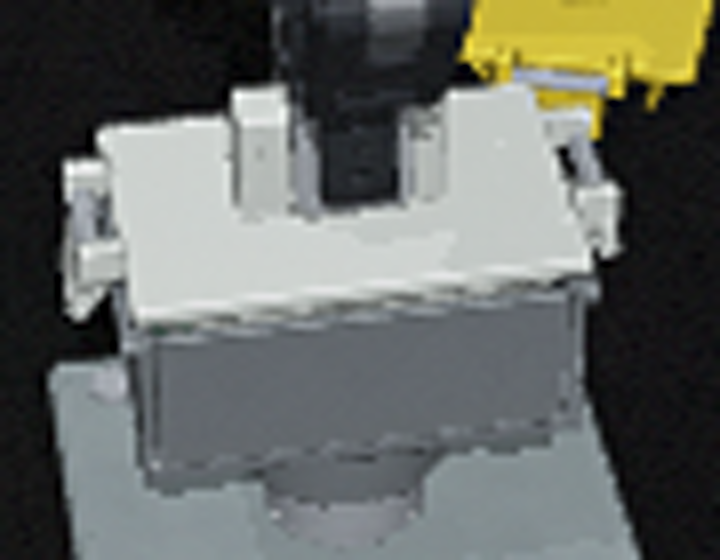

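τy is now balanced, but τx≈0.26 suggests the contact is biased to +y. I'll probe with a −1 mm shift in y.

move_arm:
  steps: [-1,0,-0.1,0,0,0,0,-1,0,0,0,0,0,0]

```text
t: 13.2
eef_pos: [0.4328, -0.2596, 0.1324]
tool_rot: [0.0, 0.999, -0.036, 0.002]
contact_force: [0.7, -1.5, 2.5]
gripper_width: 0.126
```

```bash
python3 st.py
```

```text
[ 0.4328 -0.2596  0.1324] [ 0.65 -1.49  2.48] [-0.538 -0.408 -0.007] [ 3.1e-03 -4.0e-04 -1.0e+00]
[ 0.4329 -0.26    0.1323] [0.62 1.11 5.49] [ 0.303 -0.604  0.006] [ 3.7e-03 -9.0e-04 -1.0e+00]
[ 0.4329 -0.26    0.1322] [0.7  0.96 5.91] [ 0.212 -0.607 -0.034] [ 3.8e-03 -9.0e-04 -1.0e+00]
```

move_arm:
  steps: [-1,0.05,-0.1,0,0,0,0,-1,0,0,0,0,0,0]

```text
t: 13.5
eef_pos: [0.4326, -0.2606, 0.1316]
tool_rot: [-0.0, 0.999, -0.036, 0.001]
contact_force: [1.8, 2.3, 2.7]
gripper_width: 0.132
```

```bash
python3 st.py
```

```text
[ 0.4326 -0.2606  0.1316] [1.81 2.35 2.72] [ 0.421 -0.354 -0.034] [ 1.9e-03  1.0e-04 -1.0e+00]
[ 0.4326 -0.2606  0.1316] [2.38 3.   4.37] [ 0.488 -0.538 -0.014] [ 0.0019  0.     -1.    ]
[ 0.4326 -0.2606  0.1316] [3.58 1.95 3.93] [ 0.557 -0.597 -0.06 ] [ 0.0017  0.     -1.    ]
```

The torque mostly follows the lateral forces (lever about 0.2 m). The cover dropped further and is now pressed slightly toward −x/−y against a wall, so I'll ease back and continue down.

move_arm:
  steps: [-1,0.06,0.05,0,0,0,0,-1,0,0,0,0,0,0]

```text
t: 13.8
eef_pos: [0.4326, -0.2605, 0.1315]
tool_rot: [0.0, 0.999, -0.036, 0.0]
contact_force: [1.5, 2.0, 4.0]
gripper_width: 0.122
```

```bash
python3 st.py
```

```text
[ 0.4326 -0.2605  0.1315] [1.47 2.   3.98] [ 0.3   -0.436 -0.005] [ 8.e-04 -4.e-04 -1.e+00]
[ 0.4326 -0.2605  0.1315] [2.07 1.02 4.14] [ 0.344 -0.522 -0.018] [ 8.e-04 -3.e-04 -1.e+00]
[ 0.4326 -0.2605  0.1315] [2.19 1.77 4.84] [ 0.35  -0.542 -0.057] [ 8.e-04 -3.e-04 -1.e+00]
```

move_arm:
  steps: [-1,0.06,0.03,-0.1,0,0,0,-1,0,0,0,0,0,0]

```text
t: 14.1
eef_pos: [0.4326, -0.2604, 0.1302]
tool_rot: [0.0, 0.999, -0.037, -0.0]
contact_force: [1.0, 0.6, 3.1]
gripper_width: 0.127
```

```bash
python3 st.py
```

```text
[ 0.4326 -0.2604  0.1302] [0.98 0.57 3.05] [ 0.067 -0.404 -0.049] [-2.e-04 -3.e-04 -1.e+00]
[ 0.4326 -0.2605  0.1302] [1.1  0.23 2.28] [ 0.076 -0.353 -0.099] [-2.e-04 -3.e-04 -1.e+00]
[ 0.4326 -0.2604  0.1302] [ 0.54 -0.4   3.38] [ 0.008 -0.325 -0.033] [-2.e-04 -3.e-04 -1.e+00]
```

Moving freely down again, with 3 N vertical. Continuing in 1.5 mm steps.

move_arm:
  steps: [-1,0.05,0,-0.15,0,0,0,-1,0,0,0,0,0,0]

```text
t: 14.4
eef_pos: [0.4323, -0.2603, 0.128]
tool_rot: [-0.0, 0.999, -0.037, -0.001]
contact_force: [1.4, -2.1, -2.3]
gripper_width: 0.126
```

```bash
python3 st.py
```

```text
[ 0.4323 -0.2603  0.128 ] [ 1.38 -2.06 -2.26] [-0.312 -0.358  0.012] [-1.6e-03  2.0e-04 -1.0e+00]
[ 0.4323 -0.2603  0.128 ] [ 0.84 -2.24 -3.5 ] [-0.42  -0.365 -0.041] [-1.6e-03  2.0e-04 -1.0e+00]
[ 0.4323 -0.2603  0.128 ] [ 0.51 -1.92 -3.72] [-0.41  -0.275 -0.024] [-1.6e-03  3.0e-04 -1.0e+00]
```

move_arm:
  steps: [-1,0,0,-0.15,0,0,0,-1,0,0,0,0,0,0]

```text
t: 14.7
eef_pos: [0.4326, -0.2602, 0.127]
tool_rot: [-0.0, 0.999, -0.037, -0.001]
contact_force: [-0.7, 0.1, 1.2]
gripper_width: 0.128
```

```bash
python3 st.py
```

```text
[ 0.4326 -0.2602  0.127 ] [-0.69  0.12  1.24] [-0.162  0.261  0.029] [-1.4e-03  2.0e-04 -1.0e+00]
[ 0.4327 -0.2602  0.1272] [-1.56 -0.79  1.41] [-0.113  0.311  0.021] [-1.1e-03  3.0e-04 -1.0e+00]
[ 0.4327 -0.2601  0.1272] [-1.63 -0.12  0.86] [-0.148  0.334 -0.031] [-1.e-03  3.e-04 -1.e+00]
```

```bash
python3 look.py 12;python3 -c "
import cv2
a=cv2.imread('pics/s12.png')[300:380,245:335]
cv2.imwrite('pics/z12.png',cv2.resize(a,None,fx=8,fy=7,interpolation=cv2.INTER_CUBIC))"
```

```text
14.8 [ 0.4327 -0.2601  0.1272] [-0.0001  0.9993 -0.0364 -0.0005] 0.12949013529514847 [-1.6281 -0.1159  0.8621] [-0.1477  0.3342 -0.0315]
```

View pics/z12.png

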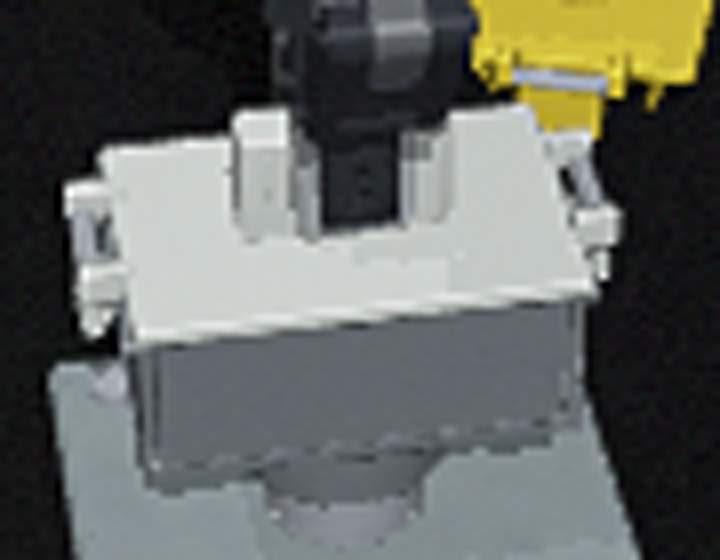

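View pics/w12.png

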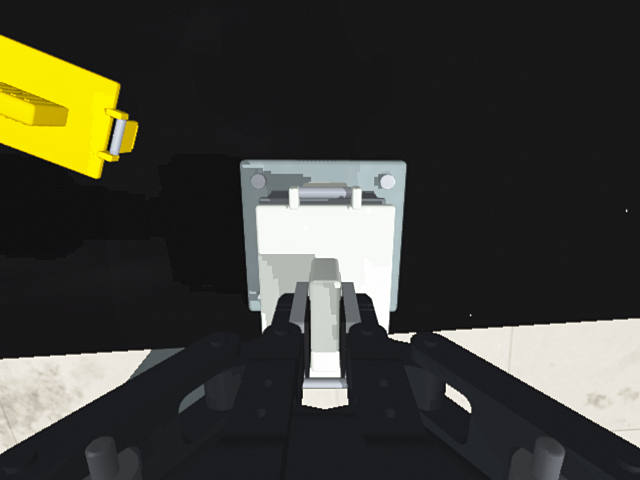

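The plate is now about 2–4 mm above the edge, with forces small. Continuing.

move_arm:
  steps: [-1,0,0,-0.15,0,0,0,-1,0,0,0,0,0,0]

```text
t: 15.15
eef_pos: [0.433, -0.2601, 0.1259]
tool_rot: [-0.0, 0.999, -0.036, -0.0]
contact_force: [-2.8, 0.8, 4.2]
gripper_width: 0.13
```

```bash
python3 st.py
```

```text
[ 0.433  -0.2601  0.1259] [-2.82  0.76  4.22] [0.073 0.564 0.021] [-4.e-04  1.e-04 -1.e+00]
[ 0.433  -0.2601  0.1259] [-3.79 -0.98  5.06] [0.029 0.569 0.047] [-4.e-04  1.e-04 -1.e+00]
[ 0.4331 -0.2601  0.1259] [-3.35  0.52  4.75] [0.072 0.644 0.031] [-4.e-04  1.e-04 -1.e+00]
```

move_arm:
  steps: [-1,0,0,-0.1,0,0,0,-1,0,0,0,0,0,0]

```text
t: 15.45
eef_pos: [0.4331, -0.2601, 0.1259]
tool_rot: [0.0, 0.999, -0.037, -0.0]
contact_force: [-6.6, 2.0, 15.4]
gripper_width: 0.122
```

```bash
python3 st.py
```

```text
[ 0.4331 -0.2601  0.1259] [-6.62  1.98 15.42] [0.51  1.366 0.024] [-4.e-04 -1.e-04 -1.e+00]
[ 0.433  -0.2601  0.1258] [-5.89  1.63 15.73] [ 0.576  1.308 -0.01 ] [-4.e-04 -1.e-04 -1.e+00]
[ 0.4331 -0.2601  0.1258] [-6.46  2.7  15.14] [ 0.479  1.34  -0.011] [-3.e-04 -1.e-04 -1.e+00]
```

A firm stop at TCP z = 0.1259, so the plate underside is at 0.091, about equal to the edge height. I'll relieve the sideways load and press a little more.

move_arm:
  steps: [-1,-0.08,0.03,0,0,0,0,-1,0,0,-0.1,0,0,0,-1,0,0,0,0,0,0]

```text
t: 15.85
eef_pos: [0.4331, -0.2601, 0.1258]
tool_rot: [0.0, 0.999, -0.037, 0.001]
contact_force: [-7.4, 2.2, 23.4]
gripper_width: 0.129
```

```bash
python3 st.py;  python3 look.py 13;python3 -c "
import cv2
a=cv2.imread('pics/s13.png')[300:380,245:335]
cv2.imwrite('pics/z13.png',cv2.resize(a,None,fx=8,fy=7,interpolation=cv2.INTER_CUBIC))"
```

```text
[ 0.4331 -0.2601  0.1258] [-7.35  2.19 23.37] [0.724 1.587 0.041] [ 1.2e-03 -8.0e-04 -1.0e+00]
[ 0.4331 -0.2601  0.1258] [-8.06  2.83 23.59] [ 0.689  1.629 -0.01 ] [ 1.3e-03 -8.0e-04 -1.0e+00]
[ 0.433  -0.2601  0.1258] [-6.85  2.67 22.8 ] [ 0.689  1.617 -0.009] [ 1.2e-03 -8.0e-04 -1.0e+00]
15.95 [ 0.433  -0.2601  0.1258] [ 0.0004  0.9993 -0.0365  0.0006] 0.13064452189734213 [-6.8488  2.6661 22.7951] [ 0.6892  1.6174 -0.0087]
```

View pics/z13.png

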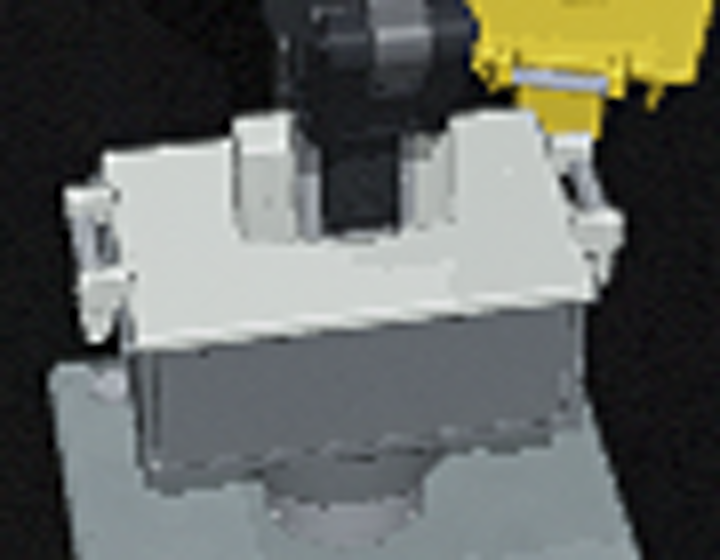

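The plate is flush on the edge with no travel under 23 N. I'll unload and give a very light upward check before releasing.

move_arm:
  steps: [-1,0,0,0.15,0,0,0,-1,0,0,0.15,0,0,0,-1,0,0,0,0,0,0]

```text
t: 16.4
eef_pos: [0.433, -0.26, 0.127]
tool_rot: [0.0, 0.999, -0.036, 0.001]
contact_force: [0.2, -1.5, 1.3]
gripper_width: 0.132
```

```bash
python3 st.py
```

```text
[ 0.433 -0.26   0.127] [ 0.2  -1.46  1.33] [-0.195  0.033  0.025] [ 1.2e-03 -5.0e-04 -1.0e+00]
[ 0.433  -0.26    0.1269] [ 0.8  -1.19  1.57] [-0.305 -0.023  0.043] [ 1.e-03 -4.e-04 -1.e+00]
[ 0.433  -0.26    0.1268] [-0.4  -1.    1.65] [-0.241 -0.093  0.033] [ 1.e-03 -3.e-04 -1.e+00]
```

move_arm:
  steps: [-1,0,0,0.1,0,0,0,-1,0,0,0,0,0,0]

```text
t: 16.7
eef_pos: [0.4327, -0.2598, 0.1275]
tool_rot: [-0.0, 0.999, -0.036, 0.0]
contact_force: [1.8, -2.1, -2.5]
gripper_width: 0.127
```

```bash
python3 st.py
```

```text
[ 0.4327 -0.2598  0.1275] [ 1.78 -2.05 -2.53] [-0.3   -0.393 -0.046] [ 3.e-04  1.e-04 -1.e+00]
[ 0.4327 -0.2598  0.1275] [ 2.28 -0.73 -3.38] [-0.29  -0.454  0.001] [ 4.e-04  0.e+00 -1.e+00]
[ 0.4327 -0.2598  0.1276] [ 1.99 -1.7  -3.08] [-0.358 -0.496  0.032] [ 4.e-04  0.e+00 -1.e+00]
```

It resists the lift at about 1.7 mm of play, so the clips are holding. I'll go back to neutral, release and raise.

move_arm:
  steps: [-1,0,0,-0.08,0,0,0,0,0,0,0,0,0,0,0,0,0,0,0,0,0,0,0,0,0,0,0,0,0,0,0,0,0,0,0,0,0,0,0,0,0,0]

```text
t: 17.4
eef_pos: [0.4324, -0.2598, 0.127]
tool_rot: [-0.0, 0.999, -0.036, -0.0]
contact_force: [-0.7, -0.2, -0.6]
gripper_width: 0.498
```

move_arm:
  steps: [0,0,0,1,0,0,0,0,0,0,2.5,0,0,0,0,0,0,3,0,0,0,0,0,0,3,0,0,0,0,-2,0,1,0,0,0,0,-2,0,0,0,0,0,0,-2,0,0,0,0,0,0,0,0,0,0,0,0]

```text
t: 18.2
eef_pos: [0.37, -0.2601, 0.2326]
tool_rot: [0.0, 0.999, -0.037, -0.0]
contact_force: [0.2, 0.2, -0.1]
gripper_width: 0.498
```

```bash
python3 st.py;  python3 look.py 14;python3 -c "
import cv2
a=cv2.imread('pics/s14.png')[300:380,245:335]
cv2.imwrite('pics/z14.png',cv2.resize(a,None,fx=8,fy=7,interpolation=cv2.INTER_CUBIC))"
```

```text
[ 0.37   -0.2601  0.2326] [ 0.24  0.17 -0.15] [ 0.031 -0.014  0.028] [-9.e-04 -4.e-04 -1.e+00]
[ 0.3717 -0.2601  0.2328] [0.06 0.23 0.9 ] [-0.018 -0.004  0.012] [ 6.e-04 -6.e-04 -1.e+00]
[ 0.3728 -0.26    0.2327] [ 1.04 -0.27 -0.53] [ 0.03  -0.058  0.002] [ 1.3e-03 -6.0e-04 -1.0e+00]
18.3 [ 0.3728 -0.26    0.2327] [ 0.0003  0.9993 -0.0366  0.0007] 0.4972434125679781 [ 1.0422 -0.2728 -0.5293] [ 0.0303 -0.0578  0.0018]
```

View pics/z14.png

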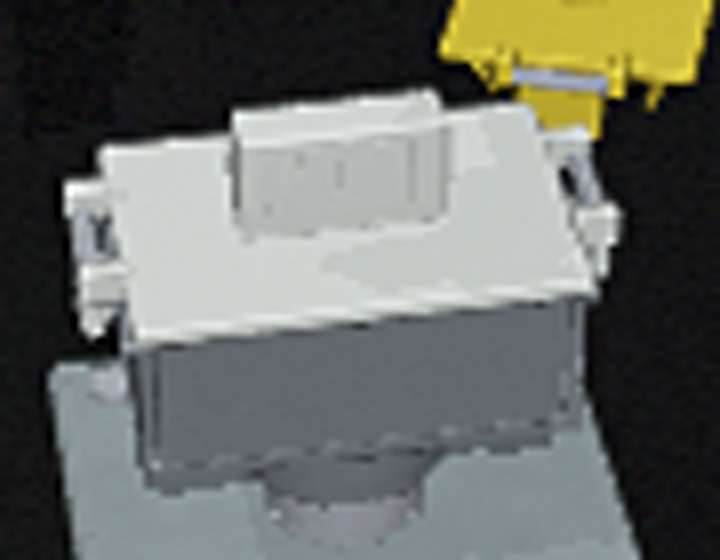

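View pics/w14.png

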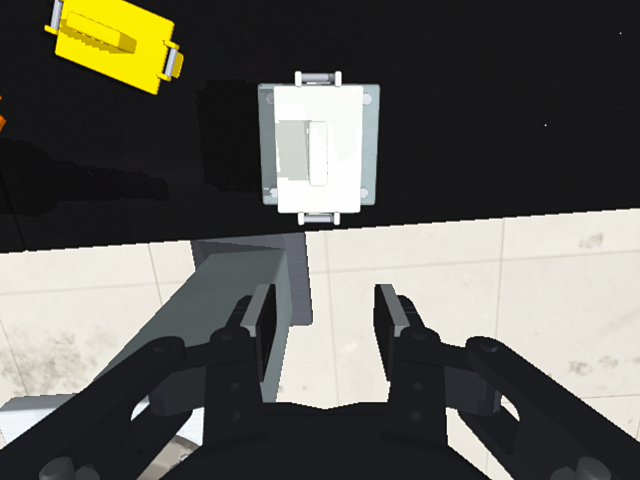

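```bash
python3 -c "
import cv2,numpy as np
def c(n,u,v): 
    return cv2.resize(cv2.imread(f'pics/s{n}.png')[v:v+32,u:u+24],None,fx=10,fy=10,interpolation=cv2.INTER_CUBIC)
# rows: left clip, right clip ; cols 8(relaxed),11(riding),14(now)
L=np.hstack([c(8,247,310),c(11,247,318),c(14,247,322)]);R=np.hstack([c(8,308,303),c(11,308,311),c(14,308,315)])
cv2.imwrite('pics/clips.png',cv2.resize(np.hstack([L,R]),(800,178)))
cv2.imwrite('pics/clips.png',cv2.resize(np.vstack([L,R]),(675,600)))
"
```

```text
(no output)
```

View pics/clips.png

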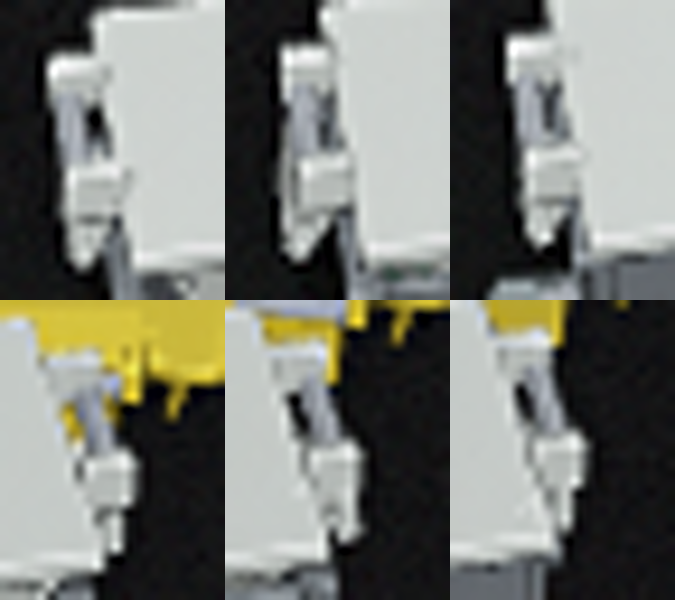

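View pics/t14.png

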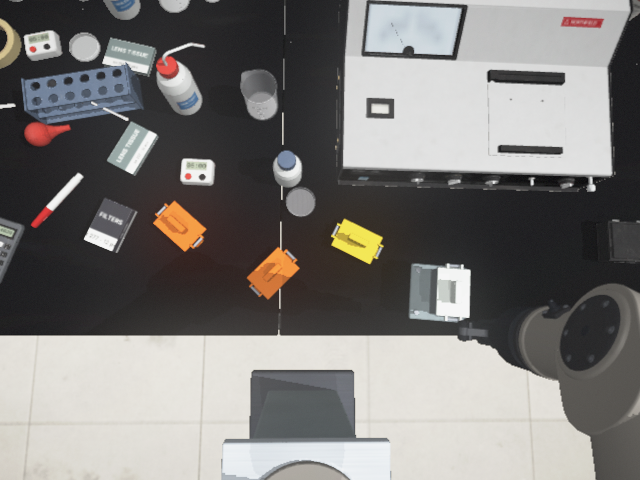

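Both clip arms are spread outward in the middle column (riding over the rim). In the last column (now) they hang straight again, as before contact, and the plate is flush. The bystanders haven't moved and the gripper is clear, so I'm handing in.

```bash
python3 -c "
from h import *
print(order.hand_in())"
```

```text
the job is handed in; nothing more can be done
None
```

The white cover is on the detector housing, the same way along, and appears fully snapped down. I handed the job in at about 18 s of the 61 s allowed.

- **How it went:** I gripped the cover by its rib and lowered the tongues into the mouth. Along the way I corrected a few 1–2 mm sideways errors from the force readings. Then I pressed until it came to a firm stop. Force on the tool reached about 23 N vertically and 8 N sideways in the readings I took, well below the limits.
- **Last checks:**
  - The plate had no more travel under 23 N, with its underside at about 91 mm. The cameras put the top edge at 87.5–90.5 mm.
  - A light upward pull of about 3 N was resisted, with about 1.7 mm of play.
  - After release the cover stayed level and flush, and both clip arms hung straight again in the side view. They had been visibly spread while riding over the rim.
  - The bystanders and the coloured covers looked unmoved, and the gripper was clear.
- **What disagreed:** The camera estimates differed by 2–3 mm in position and about 3 mm in edge height, so I settled the fit by force. I judged the clips and the pin from the picture and the forces, because neither could be read directly.

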